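# Seat a bar against its stop and lock the toggle clamp

### The arm

A 6-joint arm with a two-finger parallel gripper is mounted at the origin on a cart in front of the work surface, level with it; the furniture and walls round the work are solid. World frame = base frame: x ahead of the robot, y to its left, z up, the work surface at z = 0. Lengths are in m, angles in degrees, forces in N, time in s.
With the tool pointing down it reaches from about 0.375 to 0.9 m from the base axis. Payload 3.1 kg.
Tool frame: the origin (TCP) lies on the centre line of the jaws, within the pads' length; the fingertips stand 8 mm ahead of it and the grasp point (between the pads) lies 11 mm behind it (bot.tip_extent is the distance from the TCP to the fingertips, in m); z points along the fingers, y is the line along which they close (so a half turn about z gives the same grasp; the last joint's range is limited). The gripper opens to 87 mm and grips with 3 to 60 N. Pads are 19 mm wide; open, the fingers measure 117 mm over their backs; the gripper's body (75 mm by 190 mm) begins 51 mm behind the grasp point.
Start: joints at [-79.211, 30.224, 82.088, -0, 67.689, -10.227], TCP at [0.224, -0.583, 0.231] pointing down, gripper open.
Joint ranges: [-176.69, 176.69], [-43.24, 126.21], [12.49, 139.97], [-82, 262], [0, 151.66], [-163.58, 163.58]. Speed limits (degrees/s): [159.86, 159.86, 180, 180, 180, 180].

### API

Orientations are given as a 3x3 rotation matrix whose columns are the frame's x, y, z axes.
In Python, from rig import bot, vision, workorder gives the robot as it stands.
- The arm moves only by the shell command python3 -m handwheel 'ROWS'. ROWS is JSON, a list of rows, each an object with "delta_rot": the turn, a rotation vector about the tool's x, y, z in rad, a list of three; "xyz": the shift along the tool's x, y, z in mm, a list of three; "hand": the closure, from -1 (fully open) to 1 (shut). A call has exactly 5 rows; each row is the pose to reach, as a shift and turn from the pose commanded when the call began, along the tool's axes at that moment; what a row does not reach only later rows make up. A row lasts 1/8 s, in which the tool goes at most 62.5 mm and 10.7 degrees, less where a joint would pass 70% of its speed; a pose out of reach is approached as far as the arm can. A call with a gripper value outside its range is refused whole. The fingers move at their own pace and stop on an object; the grip force is fixed at half the most. Time passes only in rows, so rows that repeat a pose let the fingers close, or fill a call up. It gives the time, the measured TCP pose, the force, the opening and the grip force at its end, in the units of the state.
- bot.read_state(): the state, without advancing time (a new reading comes with each control period).
- vision.capture(name): name is "scene" or "top"; returns the picture (480x640x3 uint8, red, green, blue); there is no depth.
- vision.camera_model(name): a dict with "camera_matrix" (3x3 intrinsics, pixels), "camera_from_world" (4x4, takes a point from world to camera coordinates). Camera axes: x right, y up, looking along -z (the intrinsics and any distortion apply to the point x, -y, -z); pixel columns grow to the right and rows downward; lengths in m; the calibration is good to about 2 mm. A picture is of the moment at which its call begins. camera_model takes no time and is no camera call.
- workorder.hand_in(): hands the job in; it is judged then, once.
The state is a dict: "time_s": time; "joint_positions": joint angles; "qvel": joint speeds; "tau": joint torques, N m; "position": TCP position; "tcp_rot": TCP orientation; "force": force on the tool from outside, world axes, zero at the start; "moment": the same for the moment, N m; "opening": opening from 0.0 (shut) to 1.0 (fully open); "grasp_force": force on a finger pad.
Only numpy, scipy, OpenCV 4.12 (cv2) and the standard library are available. Lean on these libraries where they do the work, as an engineer would, in place of code of your own. Each camera call takes 0.05 s, during which the arm holds its last target. There are 200 camera calls.

### The job

The flat dark bar with one pin lies in the nest of the drilling fixture, short of the end stop. Push it along the nest until its far end is fully home against the end stop, then push the toggle clamp's upright lever over, past its dead point, until it snaps into lock and holds the bar down there. Only push with the fingers: do not pick up or lift the bar, and leave the other things on the bench where they are.

Things in the scene. Friction and masses are not known exactly. Their poses are not given: they have to be found in the camera images.
- fixture: drilling fixture, fixed: grey base plate 184x192 mm on four feet, its top 30 mm over the bench. Origin at bench height under the nest; x along the nest to the end stop (roughly away from the robot), y left, z up. Nest: channel at y = 0 between guide strips 32 mm apart, 7 mm high, floor at z 0.030. The base plate's near edge is at x = -0.076. The toggle clamp stands right of the nest, its arm raised
- stop_face (a point): point on the end stop's face (fixture x = 0.085), in the middle of the nest, 4 mm above its floor; same axes as the fixture. The bar is fully home when its far end touches this face
- drill_plate (a point): centre of the top of the dark drill plate (32x72 mm, with a steel bush standing 5 mm above it) that bridges the nest just before the end stop, 52 mm above the bench; the bar passes under it. Same axes as the fixture
- pin_bar: flat dark steel bar, 30 wide, 170 long, 8 mm thick, 0.24 to 0.46 kg, loose in the nest with 1 mm play at each side. One pin, 12 mm thick, stands 16 mm above it near the end that faces the robot, 71 mm from the bar's centre. Origin: centre of its underside; y along the bar to the pin end, so -y points to the end stop. At the start its far end is 15 to 40 mm short of the stop
- bar_near_end (a point): centre of the bar's end face at the pin end (towards the robot), 4 mm above the bar's underside, so 34 mm above the bench: the place to push. It always stands out over the base plate's near edge, by 9 mm when the bar is home
- bar_far_end (a point): centre of the bar's other end face, towards the end stop, 4 mm above the underside
- clamp_lever (a joint): angle (rad) of the clamp's lever about its pivot, whose line is parallel to the fixture's x: 0 = open, lever upright, as at the start; grows as the lever swings to the fixture's -y (right, away from the nest) and down. The foot meets the bar at about 0.95, the dead point is at 1.40, the stop (locked) at 1.57. Short of 1.40 it springs back; beyond about 1.45 it snaps to the stop by itself
- lever_pivot (a point): pivot of the lever, fixed on the fixture at x -0.012, y -0.113, z 0.0695; same axes as the fixture
- lever_end (a point): free end of the lever, on its axis, 116 mm from the pivot. The lever is straight from pivot to end, swings in the fixture's plane x = -0.012, and has a round black grip 19 to 21 mm thick over its outer 78 mm. Between it and the nest the raised arm reaches up to 0.11 m above the bench. Pushed on the grip, it takes about 5 N at most
- clamp_foot: spring-loaded black rubber foot, 17 mm across, under the end of the clamp's arm; origin at the centre of its lower face, z along its spindle. It presses on the bar when the clamp is locked
- short_bar: short flat dark drilled bar with one pin, 36x120x24 mm, on the bench left of the fixture; bystander
- jig_strip: flat yellowish strip with one bolt standing in it, 26x140x23 mm, on the bench left of the fixture; bystander
- bright_bolt: bright hex bolt lying on its side, 30x75x26 mm, in front of the fixture; bystander
- black_bolt: small black hex bolt lying on its side, 22x56x20 mm, in front of the fixture; bystander
- punch: centre punch, 12x122x12 mm, beyond and to the left of the fixture; bystander
- spare_bush: small dark turned ring, 24 mm across, 12 mm high, lying on the fixture's base plate behind the clamp; bystander
- pliers: combination pliers lying flat, 56x175x14 mm, to the right; bystander

How it is judged (in metres and radians):
On the way, in this order (a step that is already met when the one before it is completed fails the run):
1. the bar is home against the end stop while the clamp is still open (x of bar_far_end in the frame of stop_face between -0.002 and 0.002 m and value of joint clamp_lever below 0.9 rad), for 0.2 s.
2. the lever has snapped into lock (value of joint clamp_lever above 1.53 rad), for 0.2 s.
At the end, for the whole second after the job is handed in: the bar's far end is within 2 mm of the end stop, the lever is locked at its stop (over 1.53 rad), the clamp's foot presses on the bar with more than 12 N, and the bar is at rest (x of bar_far_end in the frame of stop_face between -0.002 and 0.002 m and value of joint clamp_lever above 1.53 rad and contact force between clamp_foot and pin_bar above 12 N and linear speed of pin_bar below 0.01 m/s); the robot touches nothing.
It fails at once if the bar is lifted or tipped out of the nest (z of pin_bar in the frame of fixture above 0.038 m or angle between pin_bar's own z axis and vertical above 0.15 rad).
It fails at once if one of the other things on the bench is moved by more than 2 cm (distance of any of short_bar, jig_strip, bright_bolt, black_bolt, punch, spare_bush, pliers from where it was at the start of the episode above 0.02 m).
It also fails if it takes over 48 s, if anything falls off the work surface, if the arm or the gripper's body presses on something with over 40 N, if the wrist force passes 120 N, or if a joint passes its speed limit or range.

## Working session

There is one attempt and no reset: what is moved stays moved. The work goes in short steps, Python scripts to look and compute and a shell command to move; the robot and the scene stay as the last step left them, time stands still between calls to the robot, and variables do not carry over. Pictures are saved under pics/ and viewed, at most 10 in all, crops included, and the job is handed in when it is done.

```bash
mkdir -p pics; python3 - <<'E'
from rig import bot, vision
import cv2
for n in("scene","top"):
    cv2.imwrite(f"pics/{n}0.png",vision.capture(n)[:,:,::-1])
    m=vision.camera_model(n);print(m)
print(bot.read_state())
E
```

```text
{'camera_matrix': array([[470.4090156 ,   0.        , 310.32557855],
       [  0.        , 470.4090156 , 244.67495058],
       [  0.        ,   0.        ,   1.        ]]), 'camera_from_world': array([[ 0.65833834, -0.75244681,  0.02035741, -0.4685661 ],
       [ 0.30969726,  0.29541515,  0.90377956, -0.24225208],
       [-0.68605994, -0.5886881 ,  0.42751384, -0.85660834],
       [ 0.        ,  0.        ,  0.        ,  1.        ]])}
{'camera_matrix': array([[621.45938863,   0.        , 321.92521343],
       [  0.        , 621.45938863, 237.28819923],
       [  0.        ,   0.        ,   1.        ]]), 'camera_from_world': array([[-0.01841893, -0.9997064 ,  0.01574372, -0.16168659],
       [ 0.99803386, -0.01744003,  0.06020187, -0.51639673],
       [-0.05990963,  0.01682162,  0.99806206, -1.41645265],
       [ 0.        ,  0.        ,  0.        ,  1.        ]])}
{'time_s': 0.1, 'joint_positions': array([-7.92107725e+01,  3.02711739e+01,  8.21469031e+01,  4.35259051e-04,
        6.76889892e+01, -1.02273942e+01]), 'qvel': array([ 0.00684294, -0.12859469, -0.17521504,  0.08599427, -0.08943806,
       -0.0472163 ]), 'tau': array([ 4.88375872e-05, -4.40986204e+01, -1.77150643e+01,  6.35576318e-02,
        5.33680420e-02, -3.37858842e-05]), 'position': array([ 0.22406002, -0.58279418,  0.2297078 ]), 'tcp_rot': array([[ 9.33477518e-01,  3.58635757e-01, -3.42902567e-04],
       [ 3.58635761e-01, -9.33475772e-01,  1.83693953e-03],
       [ 3.38700963e-04, -1.83771888e-03, -9.99998254e-01]]), 'force': array([ 0.31247141,  0.61246977, -0.17886714]), 'moment': array([ 0.01277051,  0.00248927, -0.05103   ]), 'grasp_force': 0.0, 'opening': 0.9985064569365368}
```

View pics/top0.png

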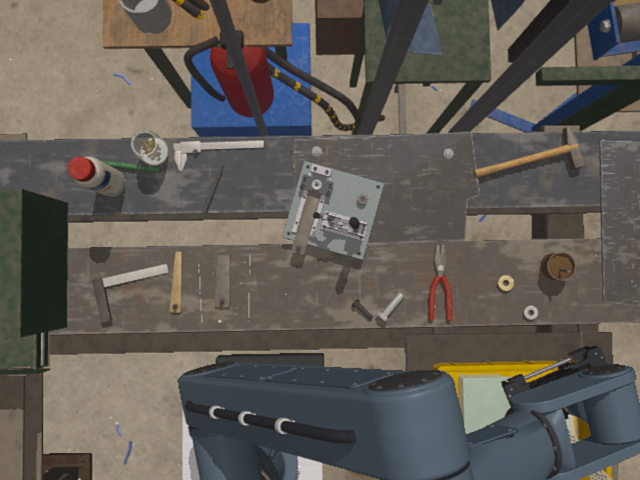

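View pics/scene0.png

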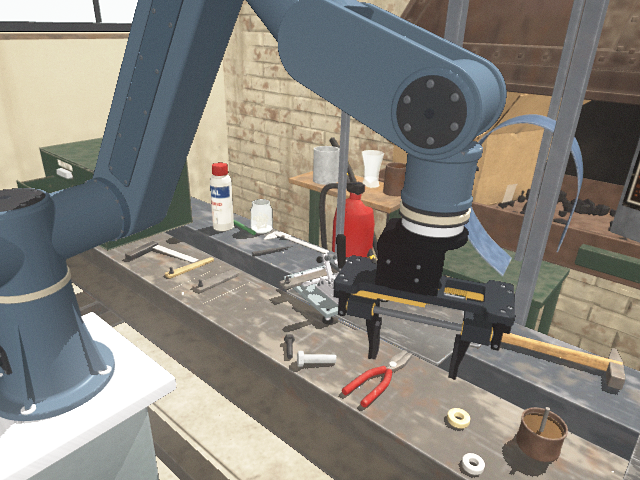

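The top view shows the fixture at about (335,210), rotated, with the bar's near end at about (298,264). Next I enlarge it.

```bash
python3 - <<'E'
import cv2
i=cv2.imread("pics/top0.png")[150:280,270:400]
cv2.imwrite("pics/top0c.png",cv2.resize(i,(598,598),interpolation=cv2.INTER_CUBIC)[:, :])
E
```

```text
(no output)
```

View pics/top0c.png

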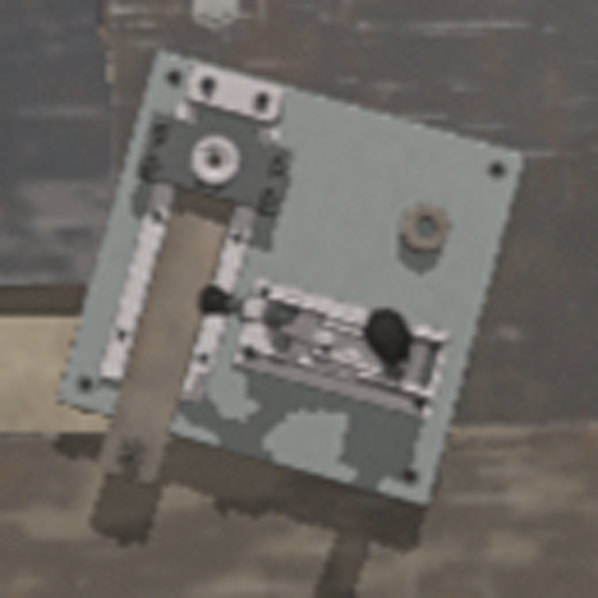

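The crop shows plate corners at (160,52), (522,153), (430,500) and (62,402). The bush is at (215,158), the bar's near end is centred at (131,474), and the lever grip's end is at (388,333).

```bash
cat > h.py <<'E'
import numpy as np
from rig import bot, vision
def ray(n,u,v):
    m=vision.camera_model(n);K=m["camera_matrix"];T=m["camera_from_world"]
    d=np.linalg.solve(K,[u,v,1]);d=np.array([d[0],-d[1],-d[2]])
    return -T[:3,:3].T@T[:3,3],T[:3,:3].T@d
def at(n,u,v,z):
    c,d=ray(n,u,v);return (c+d*(z-c[2])/d[2])
def proj(n,p):
    m=vision.camera_model(n);q=m["camera_from_world"]@np.append(p,1)
    r=m["camera_matrix"]@[q[0],-q[1],-q[2]];return r[:2]/r[2]
E
python3 - <<'E'
from h import *
def c(u,v,z): return at("top",(u+.5)/4.6-.5+270,(v+.5)/4.6-.5+150,z)[:2]
TL,TR,BR,BL=[c(*p,.03) for p in((160,52),(522,153),(430,500),(62,402))]
print(TL,TR,BR,BL,[np.linalg.norm(a-b) for a,b in((TL,TR),(TR,BR),(BR,BL),(BL,TL))])
bush=c(215,158,.057);near=c(131,474,.038);lev=c(388,333,.1855)
y=(TL-TR)+(BL-BR);ang1=np.arctan2(-y[0],y[1])
x=(TL-BL)+(TR-BR);ang2=np.arctan2(x[1],x[0]);d=bush-near
# coarse corner fit
print(np.degrees([ang1,ang2,np.arctan2(d[1],d[0])]))
a=(ang1+ang2+np.arctan2(d[1],d[0]))/3;X=np.array([np.cos(a),np.sin(a)]);Y=np.array([-X[1],X[0]])
C=(TL+TR+BR+BL)/4
cx=C@X-.016
print("bush y,near y,lev+.113",bush@Y,near@Y,lev@Y+.113, "x origin",cx,"lev",lev@X+.012,"bushx",bush@X-cx,"C y",C@Y)
cy=np.mean([bush@Y,near@Y,lev@Y+.113])
print("deg",np.degrees(a),"O",cx*X+cy*Y,"near in fixture",near@X-cx, "far",near@X-cx+.17)
E
```

```text
[ 0.68936506 -0.13360309] [ 0.63557617 -0.31373511] [ 0.46292432 -0.26378326] [ 0.51482976 -0.08205683] [np.float64(0.1879914573009231), np.float64(0.17973272138795515), np.float64(0.1889938394396896), np.float64(0.18198787610972994)]
[-16.28242354 -16.29596936 -16.01550971]
bush y,near y,lev+.113 0.02262473066796928 0.022116577384037165 0.03710238687861109 x origin 0.5921373063687791 lev 0.5894667819333488 bushx 0.0589674433957198 C y -0.029834720886573372
deg -16.19796753485225 O [ 0.57624187 -0.13898261] near in fixture -0.10060335047520885 far 0.06939664952479116
```

```bash
cat >> h.py <<'E'
a=np.radians(-16.2);X=np.array([np.cos(a),np.sin(a),0]);Y=np.array([-X[1],X[0],0])
O=.592*X+.0224*Y
def F(x,y,z): return O+x*X+y*Y+np.array([0,0,z])
def lever(t,r=.116): return F(-.012,-.113-r*np.sin(t),.0695+r*np.cos(t))
E
python3 - <<'E'
from h import *
import cv2
def cr(p): u=proj("top",p); return np.round((u-[270,150]+.5)*4.6-.5)
print("O",O,"pivot",F(-.012,-.113,.0695))
for n,p in dict(piv=F(-.012,-.113,.0695),end=lever(0),endneg=lever(-.15),stop=F(.085,0,.037),bush=F(.059,0,.057),c1=F(-.076,0,.03)).items(): print(n,cr(p),proj("scene",p))
i=cv2.imread("pics/scene0.png")[230:350,250:370]
cv2.imwrite("pics/s0c.png",cv2.resize(i,(600,600),interpolation=cv2.INTER_CUBIC))
E
```

```text
O [ 0.57474326 -0.14365216  0.        ] pivot [ 0.53169374 -0.24881745  0.0695    ]
piv [403. 356.] [341.87764279 284.40689201]
end [422. 336.] [344.56502998 236.85119085]
endneg [384. 326.] [339.73472927 234.51575054]
stop [229. 114.] [345.91823664 266.36151922]
bush [215. 158.] [337.93798495 261.74281037]
c1 [144. 427.] [291.14955944 285.10794139]
```

View pics/s0c.png

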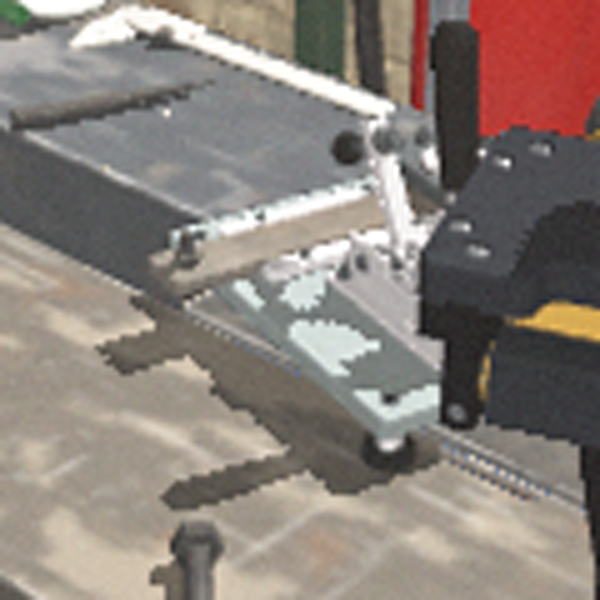

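The lever's end shows at crop (457,25), so the lever leans slightly towards the nest. The plan is to push the bar with shut fingers and tool x along the nest, then push the lever with the fingertip's corner.

```bash
cat >> h.py <<'E'
from scipy.spatial.transform import Rotation as Ro
RT=np.column_stack([X,-Y,[0,0,-1]])
def go(x,y,z):
    s=bot.read_state();R=s["tcp_rot"];p=F(x,y,z)
    print("xyz mm",np.round(R.T@(p-s["position"])*1000,1),"rot",np.round(Ro.from_matrix(R.T@RT).as_rotvec(),3))
def here():
    s=bot.read_state();d=s["position"]-O
    print("t",s["time_s"],"fix",np.round([d@X,d@Y,d[2]],4),"F",np.round([s["force"]@X,s["force"]@Y,s["force"][2]],2),"open",s["opening"])
E
python3 -c "
from h import *
here();go(-.13,0,.2);go(-.13,0,.032)"
```

```text
t 0.1 fix [-0.2142 -0.5195  0.2297] F [ 0.13  0.68 -0.18] open 0.9985064569365368
xyz mm [ 381.3 -362.7   30.5] rot [-0.002  0.     0.65 ]
xyz mm [ 381.3 -362.4  198.5] rot [-0.002  0.     0.65 ]
```

```bash
python3 -m handwheel '[{"xyz":[381,-363,30],"delta_rot":[-0.002,0,0.65],"hand":1},{"xyz":[381,-363,30],"delta_rot":[-0.002,0,0.65],"hand":1},{"xyz":[381,-363,30],"delta_rot":[-0.002,0,0.65],"hand":1},{"xyz":[381,-363,30],"delta_rot":[-0.002,0,0.65],"hand":1},{"xyz":[381,-363,30],"delta_rot":[-0.002,0,0.65],"hand":1}]'
python3 -c "
from h import *
here();go(-.13,0,.2);go(-.13,0,.032)"
```

```text
time_s: 0.72
position: [0.3583, -0.2997, 0.2125]
tcp_rot: [[0.96, -0.281, 0.0], [-0.281, -0.96, -0.002], [0.001, 0.002, -1.0]]
force: [1.3, -0.5, -0.0]
opening: 0.517
grasp_force: 0.0
t 0.725 fix [-0.1644 -0.2103  0.2125] F [ 1.42 -0.11 -0.05] open 0.517180326469423
xyz mm [  34.  -210.4   12.2] rot [ 0.002 -0.001 -0.002]
xyz mm [  33.9 -210.6  180.2] rot [ 0.002 -0.001 -0.002]
```

```bash
python3 -m handwheel '[{"xyz":[34,-210,12],"delta_rot":[0,0,0],"hand":1},{"xyz":[34,-210,12],"delta_rot":[0,0,0],"hand":1},{"xyz":[34,-210,12],"delta_rot":[0,0,0],"hand":1},{"xyz":[34,-210,12],"delta_rot":[0,0,0],"hand":1},{"xyz":[34,-210,60],"delta_rot":[0,0,0],"hand":1}]'
python3 -c "
from h import *
here();go(-.13,0,.032)"
```

```text
time_s: 1.35
position: [0.4527, -0.1089, 0.1542]
tcp_rot: [[0.961, -0.275, 0.009], [-0.275, -0.961, -0.006], [0.01, 0.003, -1.0]]
force: [1.5, -0.3, -0.7]
opening: 0.019
grasp_force: 0.0
t 1.35 fix [-0.1269 -0.0007  0.1542] F [ 1.51  0.15 -0.71] open 0.019164641282966573
xyz mm [ -4.3  -1.1 122.1] rot [ 0.003 -0.01   0.004]
```

```bash
python3 -m handwheel '[{"xyz":[-4,-1,60],"delta_rot":[0.003,-0.01,0.004],"hand":1},{"xyz":[-4,-1,110],"delta_rot":[0.003,-0.01,0.004],"hand":1},{"xyz":[-4,-1,122],"delta_rot":[0.003,-0.01,0.004],"hand":1},{"xyz":[-4,-1,122],"delta_rot":[0.003,-0.01,0.004],"hand":1},{"xyz":[-4,-1,122],"delta_rot":[0.003,-0.01,0.004],"hand":1}]'
python3 -c "
from h import *
import cv2
here();go(-.13,0,.032);print(bot.read_state()['tcp_rot'])
i=vision.capture('scene')[220:370,200:350,::-1]
cv2.imwrite('pics/s1c.png',cv2.resize(i,(600,600),interpolation=cv2.INTER_CUBIC))"
```

```text
time_s: 1.98
position: [0.4467, -0.1084, 0.0319]
tcp_rot: [[0.959, -0.283, -0.006], [-0.283, -0.959, 0.002], [-0.006, -0.0, -1.0]]
force: [-0.1, -0.2, -0.4]
opening: 0.004
grasp_force: 0.0
t 1.975 fix [-0.1328 -0.0018  0.0319] F [-0.06 -0.19 -0.4 ] open 0.003666668585235016
xyz mm [ 2.8 -1.9 -0.1] rot [-0.     0.006 -0.004]
[[ 9.59018408e-01 -2.83287587e-01 -5.64231123e-03]
 [-2.83279765e-01 -9.59034891e-01  2.15697668e-03]
 [-6.02221806e-03 -4.70227742e-04 -9.99981756e-01]]
```

View pics/s1c.png

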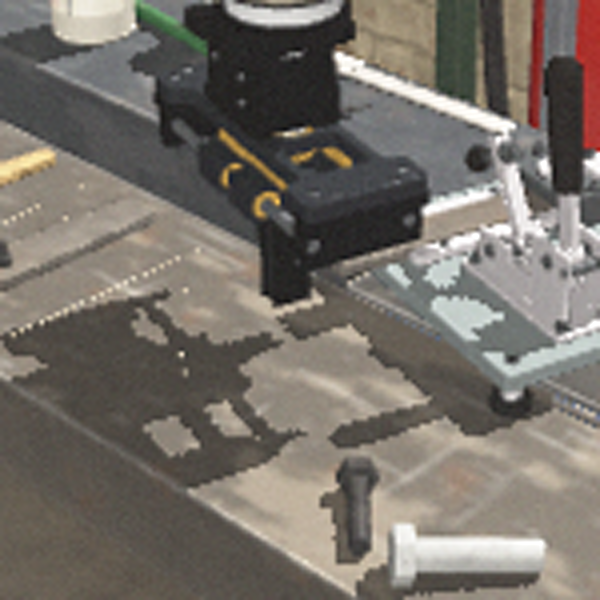

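The fingers stand just in front of the bar's near end, at crop (290,290), and are clear of the clamp. Now the push.

```bash
python3 -m handwheel '[{"xyz":[8,-2,0],"delta_rot":[0,0.006,-0.004],"hand":1},{"xyz":[15,-2,0],"delta_rot":[0,0.006,-0.004],"hand":1},{"xyz":[20,-2,0],"delta_rot":[0,0.006,-0.004],"hand":1},{"xyz":[25,-2,0],"delta_rot":[0,0.006,-0.004],"hand":1},{"xyz":[30,-2,0],"delta_rot":[0,0.006,-0.004],"hand":1}]'
python3 -c "
from h import *
here();go(-.0945,0,.032)"
```

```text
time_s: 2.65
position: [0.4719, -0.1129, 0.0298]
tcp_rot: [[0.96, -0.279, -0.01], [-0.279, -0.96, 0.005], [-0.011, -0.002, -1.0]]
force: [-5.6, 1.9, 4.5]
opening: 0.005
grasp_force: 2.8
t 2.65 fix [-0.1074  0.0008  0.0298] F [-5.89  0.3   4.54] open 0.004765181740351127
xyz mm [12.8  0.8 -2.3] rot [-0.002  0.011 -0.   ]
```

```bash
python3 -m handwheel '[{"xyz":[3,0,-1],"delta_rot":[0,0,0],"hand":1},{"xyz":[6,0,-1],"delta_rot":[0,0,0],"hand":1},{"xyz":[8,0,-1],"delta_rot":[0,0,0],"hand":1},{"xyz":[10,0,-1],"delta_rot":[0,0,0],"hand":1},{"xyz":[10,0,-1],"delta_rot":[0,0,0],"hand":1}]'
python3 -c "
from h import *
here();go(-.0945,0,.032)"
```

```text
time_s: 3.28
position: [0.4849, -0.1173, 0.0311]
tcp_rot: [[0.96, -0.279, -0.002], [-0.279, -0.96, 0.002], [-0.003, -0.001, -1.0]]
force: [-1.3, 0.9, -1.1]
opening: 0.005
grasp_force: 0.6
t 3.275 fix [-0.0936  0.0002  0.0311] F [-1.47  0.55 -1.15] open 0.004971986473180893
xyz mm [-0.9  0.2 -0.9] rot [-0.001  0.003 -0.001]
```

```bash
python3 -m handwheel '[{"xyz":[1,0,0],"delta_rot":[0,0,0],"hand":1},{"xyz":[2,0,0],"delta_rot":[0,0,0],"hand":1},{"xyz":[3,0,0],"delta_rot":[0,0,0],"hand":1},{"xyz":[4,0,0],"delta_rot":[0,0,0],"hand":1},{"xyz":[4,0,0],"delta_rot":[0,0,0],"hand":1}]'
python3 -c "
from h import *
here()"
```

```text
time_s: 3.9
position: [0.4851, -0.1172, 0.0311]
tcp_rot: [[0.96, -0.279, -0.01], [-0.279, -0.96, 0.004], [-0.01, -0.002, -1.0]]
force: [-8.2, -0.7, 4.6]
opening: 0.008
grasp_force: 3.8
t 3.9 fix [-0.0935  0.0004  0.0311] F [-7.69 -2.96  4.57] open 0.008498442619181673
```

```bash
python3 -m handwheel '[{"xyz":[1,0,0],"delta_rot":[0,0,0],"hand":1},{"xyz":[2,0,0],"delta_rot":[0,0,0],"hand":1},{"xyz":[4,0,0],"delta_rot":[0,0,0],"hand":1},{"xyz":[5,0,0],"delta_rot":[0,0,0],"hand":1},{"xyz":[5,0,0],"delta_rot":[0,0,0],"hand":1}]'
python3 -c "
from h import *
here()"
```

```text
time_s: 4.53
position: [0.4852, -0.1171, 0.031]
tcp_rot: [[0.96, -0.278, -0.019], [-0.278, -0.961, 0.008], [-0.021, -0.002, -1.0]]
force: [-15.4, -0.7, 10.9]
opening: 0.003
grasp_force: 7.4
t 4.525 fix [-0.0934  0.0005  0.031 ] F [-14.56  -4.97  10.91] open 0.0032704965356859794
```

The force rises without any motion, so the bar is home. Back off and rise.

```bash
python3 -m handwheel '[{"xyz":[-5,0,0],"delta_rot":[0,0,0],"hand":1},{"xyz":[-12,0,0],"delta_rot":[0,0,0],"hand":1},{"xyz":[-35,0,0],"delta_rot":[0,0,0],"hand":1},{"xyz":[-35,0,-50],"delta_rot":[0,0,0],"hand":1},{"xyz":[-35,0,-110],"delta_rot":[0,0,0],"hand":1}]'
python3 -c "
from h import *
import cv2
here();go(-.012,-.060,.25);go(-.012,-.06,.156)
i=vision.capture('top')[150:280,270:400,::-1]
cv2.imwrite('pics/t1c.png',cv2.resize(i,(598,598),interpolation=cv2.INTER_CUBIC))"
```

```text
time_s: 5.15
position: [0.4607, -0.1105, 0.1418]
tcp_rot: [[0.96, -0.28, -0.002], [-0.28, -0.96, 0.002], [-0.003, -0.001, -1.0]]
force: [0.9, -0.5, 0.6]
opening: 0.005
grasp_force: 0.0
t 5.15 fix [-0.1188  0.      0.1418] F [ 1.02 -0.23  0.59] open 0.005204782921263121
xyz mm [ 106.5   59.8 -108.6] rot [-0.001  0.003 -0.001]
xyz mm [106.8  59.9 -14.6] rot [-0.001  0.003 -0.001]
```

View pics/t1c.png

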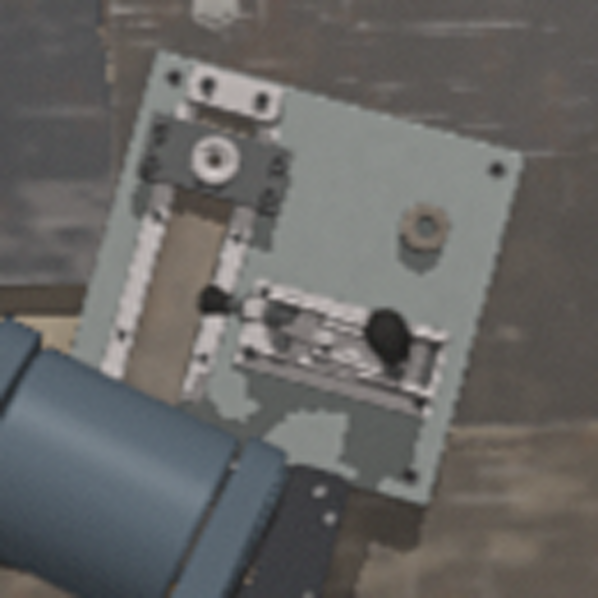

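The bar's near end is hidden by the arm here. The clamp is unchanged and still open, with the grip's end at (388,333). Next I move over to the lever.

```bash
python3 -m handwheel '[{"xyz":[0,0,-60],"delta_rot":[0,0.003,0],"hand":1},{"xyz":[50,25,-100],"delta_rot":[0,0.003,0],"hand":1},{"xyz":[105,53,-100],"delta_rot":[0,0.003,0],"hand":1},{"xyz":[107,55,-100],"delta_rot":[0,0.003,0],"hand":1},{"xyz":[107,55,-60],"delta_rot":[0,0.003,0],"hand":1}]'
python3 -c "
from h import *
here();go(-.012,-.055,.156)"
```

```text
time_s: 5.82
position: [0.5511, -0.1953, 0.2031]
tcp_rot: [[0.96, -0.28, 0.01], [-0.28, -0.96, -0.004], [0.011, 0.001, -1.0]]
force: [-0.1, 0.3, -0.9]
opening: 0.004
grasp_force: 0.0
t 5.825 fix [-0.0083 -0.0562  0.2031] F [-0.2   0.27 -0.87] open 0.004155897009528598
xyz mm [-4.2 -1.2 47.1] rot [ 0.001 -0.011 -0.001]
```

```bash
python3 -m handwheel '[{"xyz":[-4,-1,25],"delta_rot":[0,-0.011,0],"hand":1},{"xyz":[-4,-1,47],"delta_rot":[0,-0.011,0],"hand":1},{"xyz":[-4,-1,47],"delta_rot":[0,-0.011,0],"hand":1},{"xyz":[-4,-1,47],"delta_rot":[0,-0.011,0],"hand":1},{"xyz":[-4,-1,47],"delta_rot":[0,-0.011,0],"hand":1}]'
python3 -c "
from h import *
import cv2
here();go(-.012,-.055,.156)
i=vision.capture('scene')[190:310,250:410,::-1]
j=vision.capture('top')[200:280,270:400,::-1]
i=cv2.resize(i,(560,420),interpolation=cv2.INTER_CUBIC);j=cv2.resize(j,(240,148))
c=np.zeros((420,800,3),np.uint8);c[:,:560]=i;c[:148,560:]=j;cv2.imwrite('pics/s2c.png',c)"
```

```text
time_s: 6.45
position: [0.5446, -0.1911, 0.1549]
tcp_rot: [[0.96, -0.279, -0.008], [-0.279, -0.96, 0.003], [-0.009, -0.001, -1.0]]
force: [0.7, 0.1, 0.2]
opening: 0.005
grasp_force: 0.0
t 6.45 fix [-0.0157 -0.054   0.1549] F [0.61 0.33 0.16] open 0.005136972396555713
xyz mm [ 3.7  1.  -1.1] rot [-0.001  0.009 -0.   ]
```

View pics/s2c.png

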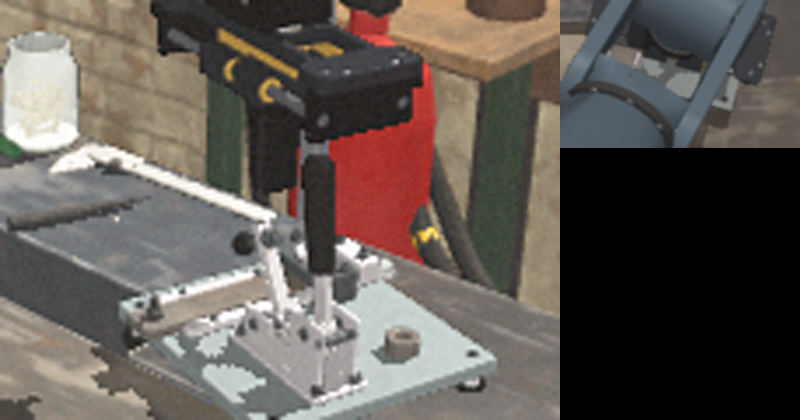

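The shut fingers stand to the left of the upright grip at crop (320,200), with the body above its end. The path is clear, so I sweep along the arc.

```bash
python3 -m handwheel '[{"xyz":[2,15,0],"delta_rot":[0,0.003,0],"hand":1},{"xyz":[2,30,0],"delta_rot":[0,0.003,0],"hand":1},{"xyz":[2,45,-1],"delta_rot":[0,0.003,0],"hand":1},{"xyz":[2,57,-1],"delta_rot":[0,0.003,0],"hand":1},{"xyz":[2,70,3],"delta_rot":[0,0.003,0],"hand":1}]'
python3 -c "
from h import *
here()
for t in (.6,.9,1.2,1.4,1.5,1.6):print(t);go(-.012,-.098-.08*np.sin(t)+.01*np.cos(t),.0775+.08*np.cos(t)+.01*np.sin(t))"
```

```text
time_s: 7.18
position: [0.5259, -0.2598, 0.1507]
tcp_rot: [[0.96, -0.28, -0.007], [-0.28, -0.96, 0.003], [-0.008, -0.001, -1.0]]
force: [-0.2, 0.4, 0.8]
opening: 0.007
grasp_force: 0.4
t 7.175 fix [-0.0145 -0.1252  0.1507] F [-0.27  0.38  0.8 ] open 0.007301958840565308
0.6
xyz mm [2.5 9.8 1.5] rot [-0.001  0.008 -0.001]
0.9
xyz mm [ 2.6 29.3 15.6] rot [-0.001  0.008 -0.001]
1.2
xyz mm [ 2.8 43.8 34.8] rot [-0.001  0.008 -0.001]
1.4
xyz mm [ 2.9 50.  49.7] rot [-0.001  0.008 -0.001]
1.5
xyz mm [ 3.  52.  57.5] rot [-0.001  0.008 -0.001]
1.6
xyz mm [ 3.1 53.2 65.4] rot [-0.001  0.008 -0.001]
```

```bash
python3 -m handwheel '[{"xyz":[2,10,2],"delta_rot":[0,0.004,0],"hand":1},{"xyz":[2,20,9],"delta_rot":[0,0.004,0],"hand":1},{"xyz":[2,30,16],"delta_rot":[0,0.004,0],"hand":1},{"xyz":[2,38,25],"delta_rot":[0,0.004,0],"hand":1},{"xyz":[2,44,35],"delta_rot":[0,0.004,0],"hand":1}]'
python3 -c "
from h import *
import cv2
here()
for t in (1.2,1.4,1.5,1.6):print(t);go(-.012,-.098-.08*np.sin(t)+.01*np.cos(t),.0775+.08*np.cos(t)+.01*np.sin(t))
i=vision.capture('scene')[190:310,250:410,::-1]
cv2.imwrite('pics/s3c.png',cv2.resize(i,(800,600),interpolation=cv2.INTER_CUBIC))"
```

```text
time_s: 7.8
position: [0.5155, -0.302, 0.1156]
tcp_rot: [[0.96, -0.279, -0.004], [-0.279, -0.96, 0.001], [-0.004, -0.0, -1.0]]
force: [-0.2, -0.1, 4.2]
opening: 0.004
grasp_force: 1.6
t 7.8 fix [-0.0127 -0.1686  0.1156] F [-0.16 -0.11  4.19] open 0.0035567556493498395
1.2
xyz mm [ 0.7  0.3 -0.2] rot [-0.     0.004  0.   ]
1.4
xyz mm [ 0.8  6.5 14.6] rot [-0.     0.004  0.   ]
1.5
xyz mm [ 0.8  8.5 22.4] rot [-0.     0.004  0.   ]
1.6
xyz mm [ 0.9  9.7 30.4] rot [-0.     0.004  0.   ]
```

View pics/s3c.png

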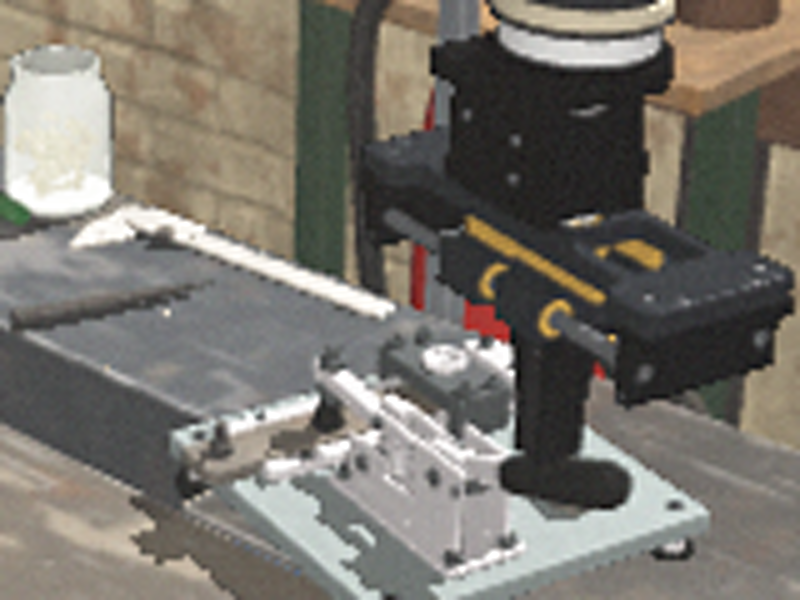

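The lever is well over, with the grip at (565,485) under the fingertips, and the foot is on the bar. Press on down.

```bash
python3 -m handwheel '[{"xyz":[1,3,7],"delta_rot":[0,0.003,0],"hand":1},{"xyz":[1,6,14],"delta_rot":[0,0.003,0],"hand":1},{"xyz":[1,8,20],"delta_rot":[0,0.003,0],"hand":1},{"xyz":[1,9,25],"delta_rot":[0,0.003,0],"hand":1},{"xyz":[1,9,28],"delta_rot":[0,0.003,0],"hand":1}]'
python3 -c "
from h import *
here()"
```

```text
time_s: 8.48
position: [0.5145, -0.3088, 0.0953]
tcp_rot: [[0.96, -0.279, 0.0], [-0.279, -0.96, 0.002], [-0.0, -0.002, -1.0]]
force: [-10.9, 12.7, 61.1]
opening: 0.003
grasp_force: 30.7
t 8.475 fix [-0.0118 -0.1754  0.0953] F [-13.97   9.17  61.13] open 0.002932544545723725
```

The force shows the lever is against its stop. Lift off and look.

```bash
python3 -m handwheel '[{"xyz":[0,0,-15],"delta_rot":[0,0,0],"hand":1},{"xyz":[0,0,-40],"delta_rot":[0,0,0],"hand":1},{"xyz":[0,0,-90],"delta_rot":[0,0,0],"hand":1},{"xyz":[0,60,-120],"delta_rot":[0,0,0],"hand":1},{"xyz":[0,120,-120],"delta_rot":[0,0,0],"hand":1}]'
python3 -m handwheel '[{"xyz":[0,60,0],"delta_rot":[0,0,0],"hand":1},{"xyz":[0,100,0],"delta_rot":[0,0,0],"hand":1},{"xyz":[0,100,0],"delta_rot":[0,0,0],"hand":1},{"xyz":[0,100,0],"delta_rot":[0,0,0],"hand":1},{"xyz":[0,100,0],"delta_rot":[0,0,0],"hand":1}]'
python3 -c "
from h import *
import cv2
here()
f=lambda p:np.round((proj('top',p)-[270,150]+.5)*4.6-.5)
print('home near end top',f(F(-.085,0,.038)),'was',f(F(-.1006,0,.038)),'end@1.44,1.57,1.3',[f(lever(t)) for t in(1.44,1.57,1.3)])
i=vision.capture('scene')[190:310,250:410,::-1]
j=vision.capture('top')[150:280,270:400,::-1]
c=np.zeros((598,800,3),np.uint8);c[:,:598]=cv2.resize(j,(598,598),interpolation=cv2.INTER_CUBIC);c[:150,600:]=cv2.resize(i,(200,150));cv2.imwrite('pics/t4.png',c)"
```

```text
time_s: 9.1
position: [0.4824, -0.4255, 0.2104]
tcp_rot: [[0.961, -0.277, 0.003], [-0.277, -0.961, -0.003], [0.004, 0.002, -1.0]]
force: [1.6, -0.3, -0.8]
opening: 0.004
grasp_force: 0.0
time_s: 9.72
position: [0.4535, -0.5183, 0.207]
tcp_rot: [[0.961, -0.278, -0.001], [-0.278, -0.961, 0.003], [-0.002, -0.002, -1.0]]
force: [0.3, 0.1, -0.3]
opening: 0.008
grasp_force: 0.0
t 9.725 fix [-0.0119 -0.3936  0.207 ] F [ 0.23  0.15 -0.34] open 0.007693671541585624
home near end top [139. 444.] was [130. 474.] end@1.44,1.57,1.3 [array([637., 417.]), array([634., 419.]), array([635., 413.])]
```

View pics/t4.png

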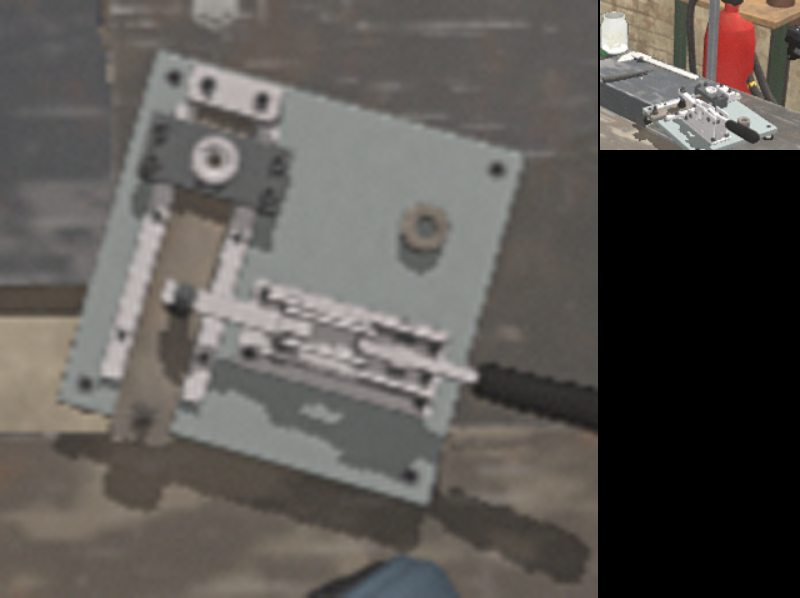

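The lever stays down by itself, with the grip running from (480,380). The foot is on the bar at (180,298). The bar's near end is at about (140,442), against a predicted home position of (139,444).

```bash
python3 -c "
from rig import workorder
print(workorder.hand_in())"
```

```text
the job is handed in; nothing more can be done
None
```

The job is handed in at about 9.8 s with no verdict returned: the bar is home against the end stop, and the lever stayed down after I let go, with the foot on the bar (its force on the bar was not measured).

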